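# Set the mixer's speed on the inner knob of a concentric dial

## Task

On the plate mixer's concentric dial, turn the small inner speed knob clockwise until its pointer points at the steel set tab on the bezel, then let go. The outer time ring is already set: do not drag it along, do not shift the tab, and leave everything else on the bench as it is.

Things in the scene. Friction and masses are not known exactly. Their poses are not given: they have to be found in the camera images.
- mixer: Cream plate mixer on a green foot, fixed, 245 mm wide (y), 285 mm deep (x), platform top 100 mm high at the rear; its panel slopes up 20 degrees from the front. Origin: centre of its underside; front to -x. Nothing but the dial stands on the panel within 65 mm of the dial's axis; the platform begins 90 mm up the slope, it and the plate stand at most 30 mm above the panel's plane.
- dial_centre (a point): Centre of the face of the round black bezel (100 mm dia) of the concentric dial on the mixer's sloping panel, on the common axis of ring and knob. Its z is that axis, out of the panel (20 degrees from vertical, leaning to the mixer's front); its x points up the slope, y to the left.
- knob_centre (a point): Centre, half-way up, of the inner speed knob: round, plain metal, 22 mm dia (23 over ribs), 20 mm tall, directly on the outer ring. 24.5 mm above dial_centre along the axis, 10.5 mm above the ring's face; top 10 mm higher with a dark 2 mm rib along the pointer. Dry friction 0.06 N m; stays where left. z is the axis, x runs to the pointer tip.
- speed_knob (a joint): Angle of the inner knob's pointer, rad, growing clockwise seen from above; 0 when it points straight up the slope. Range -2.6 to 2.6 with end stops.
- set_tab (a joint): Angle of the steel set tab, same zero and sense as speed_knob: when both read alike the pointer points at the tab.
- pointer (a point): Outer end of the pointer rib on top of the inner knob, 10 mm from the axis, 35.5 mm above dial_centre.
- tab (a point): Top of the steel set tab, a fin 10 x 4 mm, 7 mm above the bezel, 44.5 mm from the axis (beyond the outer ring). It is stiff and must stay where it is. Its x axis points outwards from the dial's axis.
- time_ring (a joint): Angle of the outer time ring, rad, same zero and sense as speed_knob, told by the white line on its face. It turns very easily (about 0.015 N m).
- ring_mark (a point): White line on the flat face of the outer time ring (dark plastic, ribbed, 60 mm dia; its face lies 14 mm above dial_centre along the axis), 26 mm from the axis.
- plate: White 96-well plate 85 x 127 x 14 mm standing loose on the mixer's platform; origin at the centre of its underside. Bystander: leave alone.
- tipbox: Box of pipette tips, 85 x 120 x 50 mm high; origin at the centre of its underside. Bystander: leave alone.
- rack: White tube rack, 60 x 135 x 51 mm high; origin at the centre of its underside. Bystander: leave alone.
- bottle: Amber jar with white cap, 56 mm dia, 120 mm high; origin at the centre of its underside. Bystander: leave alone.
- beaker: Glass beaker, 64 mm dia, 75 mm high; origin at the centre of its underside. Bystander: leave alone.
- pipette: Grey pipette lying down, 235 mm long, 26 mm high, along its x; origin at the centre of its underside (under the body-to-shaft joint). Bystander: leave alone.
- marker: Marker pen lying down, 130 mm long, 15 mm thick, along its x; origin at the centre of its underside. Bystander: leave alone.

How it is judged:
At the end, for the whole second after the job is handed in: Pointer tip within 1.5 mm (8 degrees) of the line from axis to set tab, on the tab's side, knob at rest; ring's white line and tab within 4 mm of where they started; plate, tip box, rack, jar, beaker, pipette and marker within 20 mm of where they stood (y of pointer in the frame of tab between -0.0015 and 0.0015 m and x of pointer in the frame of tab above -0.04 m and velocity of joint speed_knob between -0.05 and 0.05 rad/s and distance of each of ring_mark, tab from where it was at the start of the episode below 0.004 m and distance of each of plate, tipbox, rack, bottle, beaker, pipette, marker from where it was at the start of the episode below 0.02 m); the robot touches nothing.
It fails at once if the outer ring was dragged (its white line moved by more than 4 mm) (distance of ring_mark from where it was at the start of the episode above 0.004 m).
It fails at once if the set tab was shifted by more than 4 mm (distance of tab from where it was at the start of the episode above 0.004 m).
It fails at once if a bystander was moved by more than 20 mm (distance of any of plate, tipbox, rack, bottle, beaker, pipette, marker from where it was at the start of the episode above 0.02 m).
It also fails if it takes over 58 s, if anything falls off the work surface, if the arm or the gripper's body presses on something with over 40 N, if the wrist force passes 120 N, or if a joint passes its speed limit or range.

## Robot

A 6-joint arm with a two-finger parallel gripper is mounted at the origin on the work surface. World frame = base frame: x ahead of the robot, y to its left, z up, the work surface at z = 0. Lengths are in m, angles in rad, forces in N, time in s.
With the tool pointing down it reaches from about 0.3 to 0.95 m from the base axis. Payload 3.1 kg.
Tool frame: the origin (TCP) lies midway between the tips of the shut fingers; the grasp point (between the pads) lies 19 mm behind it; z points along the fingers, y is the line along which they close (so a half turn about z gives the same grasp; the last joint's range is limited). The gripper opens to 85 mm and grips with 20 to 120 N. Pads are 22 mm wide; open, the fingers measure 114 mm over their backs; the gripper's body (76 mm by 85 mm) begins 54 mm behind the grasp point. The pads swing forward as they close: fully open they stand 13 mm farther back than shut.
Start: joints at [1.254, 0.308, 1.634, -0, 1.2, -0.07], TCP at [0.153, 0.606, 0.231] pointing down, gripper open.
Joint ranges: [-3.06, 3.06], [-0.79, 1.96], [0.05, 2.63], [-1.19, 4.34], [0.05, 2.64], [-2.94, 2.94]. Speed limits (rad/s): [2.79, 2.79, 3.14, 3.14, 3.14, 3.14].

## Interface

Orientations are given as a unit quaternion [w, x, y, z].
In Python, from station import robot gives the robot as it stands.
- The arm moves only by the tool arm_command, never from a script. Its argument "motion" is a list of rows, each a list of 3 entries, a list of its own where there are three numbers: the shift along the tool's x, y, z in mm, then the turn about the tool's z in degrees, then the finger opening in mm, from 0 to 85.4. A call has 1 to 10 rows; each row shifts and turns the commanded pose from where the row before left it, along the tool's axes as they then stand; what a row does not reach is not made up. A row lasts 1/8 s, in which the tool goes at most 62.5 mm and 10.7 degrees, less where a joint would pass 70% of its speed; a pose out of reach is approached as far as the arm can. A call with a gripper value outside its range is refused whole. The fingers move at their own pace and stop on an object; "newtons" is the grip in N (left out, the last holds). Time passes only in rows, so rows that do not move let the fingers close. It gives the time, the measured TCP pose, the force, the opening and the grip force at its end, in the units of the state.
- robot.state(): the state, without advancing time (a new reading comes with each control period).
- robot.get_image(name): name is "scene" or "side" or "wrist"; returns a dict with "image" (400x640x3 uint8, red, green, blue), "range_z" (400x640 float32, m along the optical axis (not along the pixel's ray), 0 where there is no reading), "intrinsics" (3x3 intrinsics, pixels), "k1" (the pictures are not rectified: a ray, as slopes to the right and down, at radius r is drawn at 1 + k1 r^2 times it, then the intrinsics apply), "T" (4x4, takes a point from camera to world coordinates). Camera axes: x right, y down, z forward; pixel columns grow to the right and rows downward; lengths in m; the calibration is good to about 2 mm. A picture is of the moment at which its call begins.
- robot.close_job(): hands the job in; it is judged then, once.
The state is a dict: "time_s": time; "qpos": joint angles; "joint_velocities": joint speeds; "effort": joint torques, N m; "position": TCP position; "ee_rot": TCP orientation; "wrist_force": force on the tool from outside, world axes, zero at the start; "moment": the same for the moment, N m; "finger_gap": finger opening in m; "grip_force": force on a finger pad.
Only numpy, scipy, OpenCV 4.12 (cv2) and the standard library are available. Lean on these libraries where they do the work, as an engineer would, in place of code of your own. Each camera call takes 0.05 s, during which the arm holds its last target. There are 200 camera calls.

## Working session

There is one attempt and no reset: what is moved stays moved. The work goes in short steps, Python scripts to look and compute and a tool call to move; the robot and the scene stay as the last step left them, time stands still between calls to the robot, and variables do not carry over. Pictures are saved under pics/ and viewed, at most 10 in all, crops included, and the job is handed in when it is done.

Besides the shell and the picture viewer there is one more tool, called after "Emit:" by a JSON object that holds its "api" and its "payload", one argument or row to a line. arm_command: Moves the arm, as the interface text tells. Its arguments: {"type":"object","properties":{"motion":{"type":"array"},"newtons":{"type":"number"}},"required":["motion"]}

```bash
mkdir -p pics; cat > h.py <<'E'
import numpy as np, cv2, pickle
from station import robot
def shot(n,f):
    d=robot.get_image(n); pickle.dump(d,open(f'pics/{f}.pkl','wb')); cv2.imwrite(f'pics/{f}.png',d['image'][:,:,::-1]); return d
def ray(d,u,v):
    K=d['intrinsics'];p=np.array([(u-K[0,2])/K[0,0],(v-K[1,2])/K[1,1]]);q=p.copy()
    for _ in range(20): q=p/(1+d['k1']*(q@q))
    return np.array([q[0],q[1],1.])
def pt(d,u,v,z=None):
    if z is None:
        z=np.median([x for x in d['range_z'][int(v)-1:int(v)+2,int(u)-1:int(u)+2].ravel() if x>0])
    return (d['T']@np.append(ray(d,u,v)*z,1))[:3]
def onplane(d,u,v,p0,n):
    r=d['T'][:3,:3]@ray(d,u,v);o=d['T'][:3,3];return o+r*((p0-o)@n)/(r@n)
def proj(d,P):
    c=np.linalg.inv(d['T'])@np.append(P,1);q=c[:2]/c[2];q=q*(1+d['k1']*(q@q));K=d['intrinsics']
    return q[0]*K[0,0]+K[0,2],q[1]*K[1,1]+K[1,2]
E
python3 - <<'E'
from h import *
for n in['scene','side','wrist']:
    d=shot(n,n+'0'); print(n,d['T'].round(3).tolist())
a=[cv2.imread(f'pics/{n}0.png') for n in['scene','side','wrist']]
cv2.imwrite('pics/m.png',np.vstack([np.hstack(a[:2]),np.hstack([a[2],a[2]*0])])[:, :][::1,::1])
m=cv2.resize(cv2.imread('pics/m.png'),(800,500),interpolation=cv2.INTER_AREA);cv2.imwrite('pics/m.png',m)
print(robot.state())
E
```

```text
scene [[-0.362, 0.719, -0.593, 1.22], [0.932, 0.272, -0.238, 0.296], [-0.009, -0.639, -0.769, 0.993], [0.0, 0.0, 0.0, 1.0]]
side [[0.726, -0.398, 0.56, -0.133], [-0.687, -0.427, 0.588, -0.705], [0.005, -0.812, -0.584, 0.795], [0.0, 0.0, 0.0, 1.0]]
wrist [[0.244, 0.923, 0.296, 0.076], [0.97, -0.232, -0.076, 0.625], [-0.002, 0.306, -0.952, 0.373], [0.0, 0.0, 0.0, 1.0]]
{'time_s': 0.15, 'qpos': array([ 1.25430449e+00,  3.08839344e-01,  1.63488461e+00, -2.21807086e-05,
        1.19967829e+00, -6.96899741e-02]), 'joint_velocities': array([-0.00020368, -0.00261734, -0.00489066, -0.00128104,  0.00088381,
        0.00031132]), 'effort': array([-1.56273763e-04, -4.15798652e+01, -2.77145737e+01, -2.47016815e-04,
        6.01368505e-03, -2.30298161e-05]), 'position': array([0.15251804, 0.60544814, 0.23029403]), 'ee_rot': array([-1.63484086e-04,  1.23083930e-01,  9.92395852e-01, -8.89961242e-04]), 'wrist_force': array([-0.01063856,  0.25384875, -0.02690127]), 'moment': array([ 0.01917993, -0.01465573, -0.07446851]), 'grip_force': 0.0, 'finger_gap': 0.08538966262437925}
```

View pics/m.png

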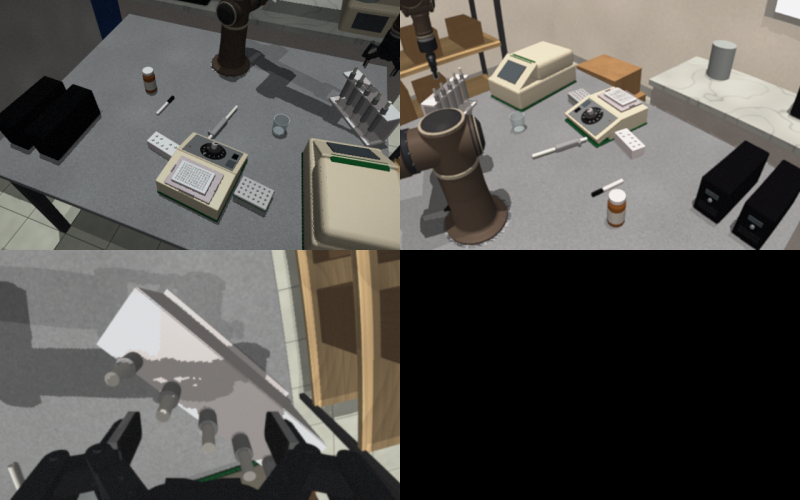

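The plate mixer's dial is at about (340,240) in the scene view and (307,184) in the side view. The pipette lies in front of it, and the arm starts over a pipette stand.

```bash
python3 - <<'E'
from h import *
a=cv2.imread('pics/scene0.png')[190:290,270:400];b=cv2.imread('pics/side0.png')[130:230,250:380]
cv2.imwrite('pics/c.png',np.vstack([cv2.resize(x,None,fx=3,fy=3,interpolation=cv2.INTER_CUBIC) if 0 else cv2.resize(x,(390,300),interpolation=cv2.INTER_CUBIC) for x in(a,b)]))
for n,u,v in[('scene',340,241),('side',307,184)]:
    d=pickle.load(open(f'pics/{n}0.pkl','rb'));print(pt(d,u,v),d['intrinsics'][0,0])
E
```

```text
[0.61755909 0.11433071 0.08595548] 473.1336715765903
[0.59158982 0.09746043 0.07821662] 494.3757666957194
```

View pics/c.png

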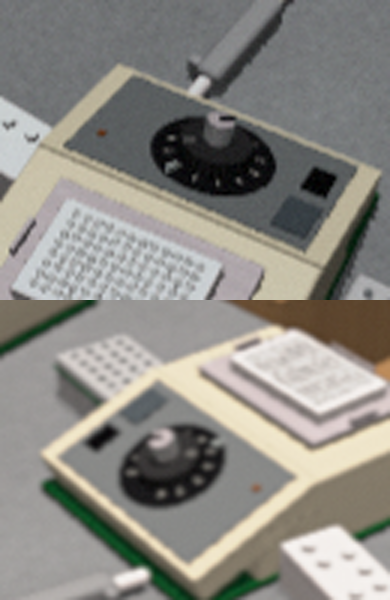

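The scene crop shows the knob top at crop (218,118), i.e. pixel (342.7,229), with its pointer rib towards the upper right. The tab is near crop (172,166), i.e. pixel (327,245). The panel corners are at crop (120,65), (382,172), (320,265) and (45,145).

```bash
python3 - <<'E'
from h import *
d=pickle.load(open('pics/scene0.pkl','rb'))
def cp(u,v):return 270+u/3,190+v/3
poly=np.array([cp(*p) for p in[(120,75),(370,175),(315,255),(60,145)]])
m=np.zeros((400,640),np.uint8);cv2.fillPoly(m,[poly.astype(int)],1)
v,u=np.nonzero(m&(d['range_z']>0))
P=np.array([(d['T']@np.append(ray(d,a,b)*d['range_z'][b,a],1))[:3] for a,b in zip(u,v)])
k=np.ones(len(P),bool)
for _ in range(8):
    c=P[k].mean(0);n=np.linalg.svd(P[k]-c)[2][2];n*=np.sign(n[2]);r=(P-c)@n;k=abs(r)<max(.004,0)if _>3 else r<.5*r.std()+.002
print('c',c,'n',n,'tilt',np.degrees(np.arccos(n[2])),k.sum(),len(P),'yaw by n',np.degrees(np.arctan2(-n[1],-n[0])))
a=[onplane(d,*cp(*p),c,n) for p in[(120,65),(382,172),(320,265),(45,145)]]
for i in range(4):
    e=a[(i+1)%4]-a[i];print(a[i].round(4),np.linalg.norm(e).round(4),np.degrees(np.arctan2(e[1],e[0])).round(1))
# bezel ellipse center: extreme points
B=[onplane(d,*cp(*p),c+.003*n,n) for p in[(150,148),(276,160),(205,115),(215,196)]]
for b in B:print(b.round(4))
top=onplane(d,*cp(219,116),c+n*.037,n);print('top',top,'dial',top-.0345*n)
E
```

```text
c [0.61419891 0.1201375  0.06783463] n [-0.33510738  0.04266753  0.94121333] tilt 19.743672890661923 2406 2864 yaw by n -7.256138814409449
[0.531  0.0042 0.0435] 0.2372 83.8
[0.5567 0.2401 0.0419] 0.1359 -8.2
[0.6832 0.2218 0.0878] 0.2301 -96.3
[ 0.6581 -0.0069  0.0892] 0.1355 175.0
[0.6237 0.067  0.0768]
[0.588  0.1601 0.0599]
[0.5621 0.0916 0.0538]
[0.6521 0.1305 0.0841]
top [0.59101999 0.11201872 0.09926107] dial [0.60258119 0.11054669 0.06678921]
```

Emit:
{"api": "arm_command", "payload": {
  "motion": [
    [[0,0,-30],0,85],
    [[0,0,-30],0,85],
    [[-20,-13.5,0],-2,85],
    [[-39,-26.5,0],-2,85],
    [[-39,-26.5,0],-2,85],
    [[-39,-26.5,0],-1.6,85],
    [[-39,-26.5,0],0,85],
    [[-39,-26.5,0],0,85],
    [[-39,-26.5,0],0,85],
    [[-39,-26.5,0],0,85]
  ]
}}

```text
time_s: 1.4
position: [0.4137, 0.3649, 0.291]
ee_rot: [-0.0, 0.057, 0.998, -0.0]
wrist_force: [-0.0, 0.6, 0.3]
finger_gap: 0.085
grip_force: 0.0
```

Emit:
{"api": "arm_command", "payload": {
  "motion": [
    [[-40,-44,0],0,50],
    [[-40,-44,0],0,50],
    [[-40,-44,0],0,50],
    [[-40,-44,0],0,50],
    [[0,0,30],0,50],
    [[0,0,30],0,50],
    [[0,0,0],0,50],
    [[0,0,0],0,50]
  ]
}}

```text
time_s: 2.4
position: [0.5522, 0.1734, 0.2321]
ee_rot: [0.001, 0.057, 0.998, 0.0]
wrist_force: [-0.8, 0.2, 0.9]
finger_gap: 0.0499
grip_force: 0.0
```

```bash
python3 - <<'E'
from h import *
s=robot.state();print(s['position'],s['ee_rot'],s['time_s'],s['finger_gap'])
d=shot('wrist','w1');print(proj(d,[.6026,.1105,.0668]),proj(d,[.591,.112,.0993]))
E
```

```text
[0.55224154 0.17337897 0.23212439] [5.30529225e-04 5.68948909e-02 9.98380023e-01 1.40480976e-04] 2.4 0.04991073437847083
(np.float64(265.44325744180287), np.float64(230.87552592401886)) (np.float64(258.9190740598423), np.float64(233.64120152045956))
```

View pics/w1.png

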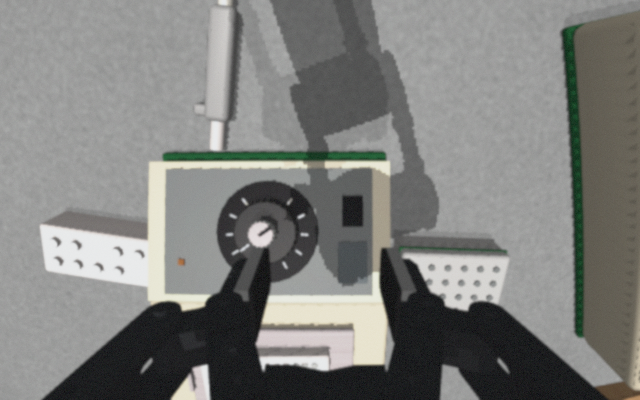

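The wrist view shows the dial squarely: bezel centre about (266,231), knob top about (260,234). The panel edges are parallel to the image, so the yaw is right. I'll move over the knob.

Emit:
{"api": "arm_command", "payload": {
  "motion": [
    [[-24,-28,0],0,50],
    [[-24.5,-28.5,0],0,50],
    [[0,0,30],0,50],
    [[0,0,20],0,50],
    [[0,0,0],0,50],
    [[0,0,0],0,50]
  ]
}}

```text
time_s: 3.2
position: [0.594, 0.1121, 0.1822]
ee_rot: [0.001, 0.057, 0.998, 0.0]
wrist_force: [-1.2, -0.1, -0.3]
finger_gap: 0.0499
grip_force: 0.0
```

```bash
python3 - <<'E'
from h import *
s=robot.state();print(s['position'],s['ee_rot'],s['time_s'],s['finger_gap'])
d=shot('wrist','w2');u,v=proj(d,[.6026,.1105,.0668]);print(u,v,proj(d,[.591,.112,.0993]))
u0,v0=int(u)-90,int(v)-75;print(u0,v0)
cv2.imwrite('pics/w2c.png',cv2.resize(cv2.imread('pics/w2.png')[v0:v0+150,u0:u0+180],None,fx=4,fy=4,interpolation=cv2.INTER_CUBIC))
E
```

```text
[0.59399381 0.11208259 0.18222388] [7.13102095e-04 5.65981820e-02 9.98396776e-01 1.25621377e-04] 3.2 0.04990338317998728
322.8626276753211 200.16529773986156 (np.float64(322.91814904432414), np.float64(199.24569922738712))
232 125
```

View pics/w2c.png

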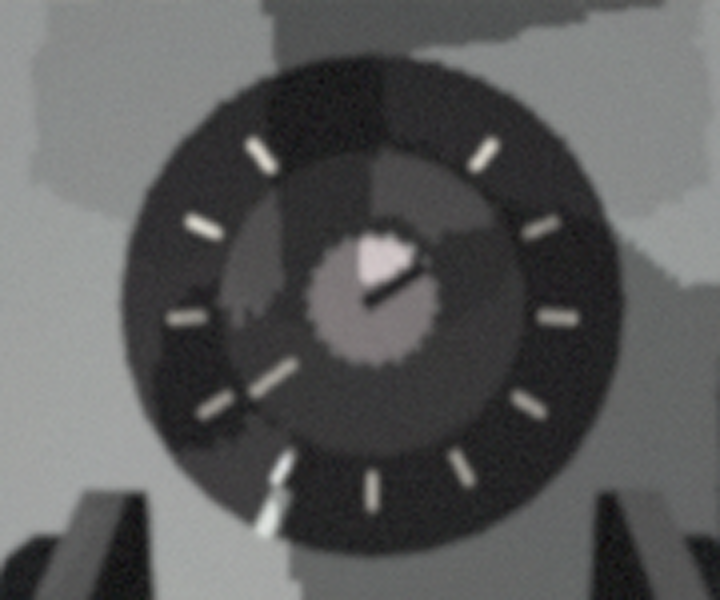

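The knob centre is at crop (372,298), with the rib running to (425,265). The tab is a fin around (270,515), next to a printed tick at (285,468). The ring line runs from (298,362) to (250,395), and the bezel centre is at (373,305).

```bash
cat >> h.py <<'E'
a=np.radians(-6.8)
N=np.array([-np.sin(np.radians(20))*np.cos(a),-np.sin(np.radians(20))*np.sin(a),np.cos(np.radians(20))])
Y=np.array([-np.sin(a),np.cos(a),0]);X=np.cross(Y,N)
def ang(d,u,v,D,h):
    p=onplane(d,u,v,D+h*N,N)-D; return np.degrees(np.arctan2(-p@Y,p@X)).round(1),(np.hypot(p@Y,p@X)*1e3).round(1)
E
python3 - <<'E'
from h import *
d=pickle.load(open('pics/w2.pkl','rb'));c=lambda u,v:(232+u/4,125+v/4)
D0=np.array([.6026,.1105,.0668])
# panel height check from depth
P=np.array([pt(d,*c(*p)) for p in[(60,300),(660,330),(360,30),(250,575),(450,570)]]);print(((P-D0)@N*1e3).round(1))
print('bezel/ring/top depth h', [round(float((pt(d,*c(*p))-D0)@N)*1e3,1) for p in[(160,400),(560,250),(400,400),(470,330),(350,320)]])
b=onplane(d,*c(373,305),D0,N);t=onplane(d,*c(372,298),D0+.0345*N,N)-.0345*N
print(N,'bezel c',b,'top c',t)
for D in(b,t,(b+t)/2):
  print('rib',ang(d,*c(425,265),D,.0355),ang(d,*c(368,303),D,.0355),'tab',ang(d,*c(281,498),D,.007),ang(d,*c(265,535),D,.007),'mark',ang(d,*c(298,362),D,.014),ang(d,*c(250,395),D,.014))
E
```

```text
[-0.2 -0.4 -0.3 -0.7 -0.2]
bezel/ring/top depth h [1.4, 1.3, 15.7, 15.3, 36.3]
[-0.33961421  0.04049654  0.93969262] bezel c [0.60361404 0.1122835  0.06708962] top c [0.6030561  0.11201027 0.06689975]
rib (np.float64(-125.6), np.float64(10.8)) (np.float64(72.0), np.float64(1.1)) tab (np.float64(25.1), np.float64(41.2)) (np.float64(24.8), np.float64(48.9)) mark (np.float64(51.9), np.float64(17.8)) (np.float64(53.1), np.float64(28.7))
rib (np.float64(-122.1), np.float64(10.7)) (np.float64(37.7), np.float64(1.1)) tab (np.float64(24.4), np.float64(41.5)) (np.float64(24.2), np.float64(49.2)) mark (np.float64(49.8), np.float64(17.9)) (np.float64(51.9), np.float64(28.8))
rib (np.float64(-123.9), np.float64(10.7)) (np.float64(54.5), np.float64(1.0)) tab (np.float64(24.8), np.float64(41.3)) (np.float64(24.5), np.float64(49.1)) mark (np.float64(50.9), np.float64(17.9)) (np.float64(52.5), np.float64(28.8))
```

Emit:
{"api": "arm_command", "payload": {
  "motion": [
    [[0.8,1.1,20],0,34],
    [[0,0,20],-9,34],
    [[0,0,18],-9,34],
    [[0,0,17],-10,34],
    [[0,0,10],0,34],
    [[0,0,4],0,34],
    [[0,0,0],0,34],
    [[0,0,0],0,34]
  ],
  "newtons": 20
}}

```text
time_s: 4.25
position: [0.5935, 0.1127, 0.093]
ee_rot: [0.001, -0.186, 0.983, -0.0]
wrist_force: [-0.0, -0.9, -0.6]
finger_gap: 0.0339
grip_force: 0.0
```

```bash
python3 - <<'E'
from h import *
s=robot.state();print(s['position'],s['ee_rot'],s['wrist_force'],s['finger_gap'])
d=shot('wrist','w3');D=np.array([.6030,.1121,.0682]);u,v=proj(d,D+N*.0345);print(u,v)
u0,v0=max(int(u)-110,0),max(int(v)-100,0);print(u0,v0)
cv2.imwrite('pics/w3c.png',cv2.resize(cv2.imread('pics/w3.png')[v0:v0+200,u0:u0+220],None,fx=3,fy=3,interpolation=cv2.INTER_CUBIC))
E
```

```text
[0.59353176 0.11272619 0.09303623] [ 7.65929890e-04 -1.85847733e-01  9.82578256e-01 -5.84589873e-05] [-0.0335765  -0.92446541 -0.55360938] 0.033855438212421075
326.4823829097191 266.2695314898131
216 166
```

View pics/w3c.png

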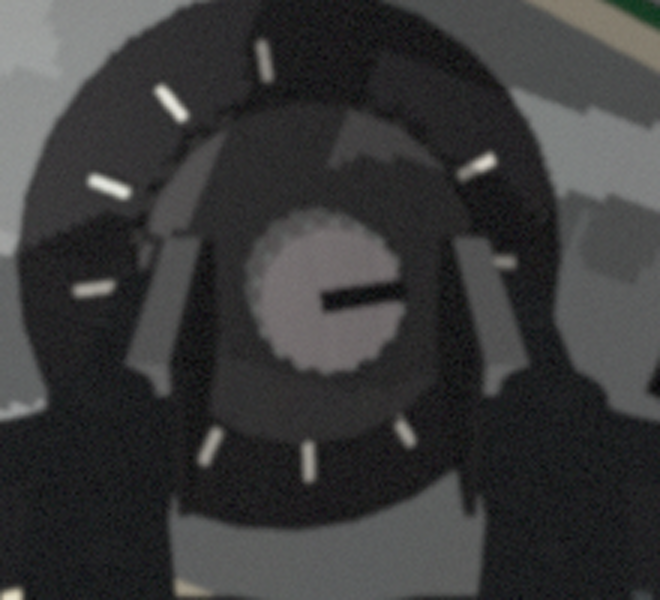

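The knob sits centred between the fingers (knob at crop x 327, finger midpoint about 330). I'll lower 2 mm, close gently and make the first stroke.

Emit:
{"api": "arm_command", "payload": {
  "motion": [
    [[0,0,2],0,34],
    [[0,0,0],0,20],
    [[0,0,0],0,20],
    [[0,0,0],0,20],
    [[0,0,0],5,20],
    [[0,0,0],5,20]
  ],
  "newtons": 20
}}

```text
time_s: 5.05
position: [0.5932, 0.1126, 0.0904]
ee_rot: [0.0, -0.099, 0.995, -0.0]
wrist_force: [0.3, -0.2, 1.3]
finger_gap: 0.0214
grip_force: 18.9
```

Emit:
{"api": "arm_command", "payload": {
  "motion": [
    [[0,0,0],8,20],
    [[0,0,0],8,20],
    [[0,0,0],8,20],
    [[0,0,0],8,20],
    [[0,0,0],8,20],
    [[0,0,0],6,20],
    [[0,0,0],0,20],
    [[0,0,0],0,34],
    [[0,0,0],0,34],
    [[0,0,0],0,34]
  ]
}}

```text
time_s: 6.3
position: [0.5927, 0.1127, 0.09]
ee_rot: [-0.0, 0.297, 0.955, -0.0]
wrist_force: [0.1, 0.5, 0.2]
finger_gap: 0.0342
grip_force: 0.0
```

```bash
python3 - <<'E'
from h import *
s=robot.state();print(s['position'],s['ee_rot'],s['wrist_force'],s['finger_gap'])
d=shot('wrist','w4');D=np.array([.6030,.1121,.0682]);u,v=proj(d,D+N*.0345);print(u,v)
u0,v0=max(int(u)-110,0),max(int(v)-100,0);print(u0,v0)
cv2.imwrite('pics/w4c.png',cv2.resize(cv2.imread('pics/w4.png')[v0:v0+200,u0:u0+220],None,fx=3,fy=3,interpolation=cv2.INTER_CUBIC))
E
```

```text
[0.59265368 0.11273107 0.08995292] [-2.18012086e-04  2.96872523e-01  9.54917095e-01 -4.47952072e-06] [0.11873262 0.4600897  0.2100957 ] 0.03416316664720706
323.0269246535675 271.4015897133554
213 171
```

View pics/w4c.png

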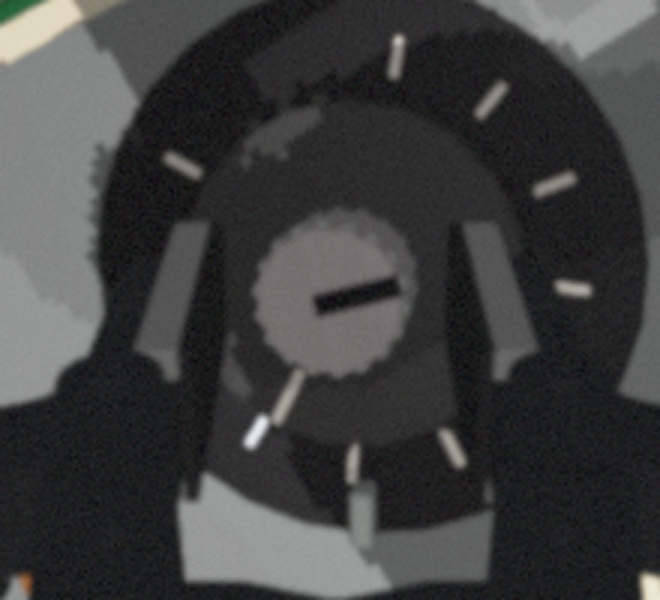

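The knob turned with the fingers, and the rib now runs from (317,305) to (398,287). The ring line, (300,373) to (278,420), still lines up with the same tick. Next I'll get the angles.

```bash
cat >> h.py <<'E'
def seg(d,p,q,D,h):
    P=onplane(d,*q,D+h*N,N)-onplane(d,*p,D+h*N,N);return np.degrees(np.arctan2(-P@Y,P@X)).round(1)
E
python3 - <<'E'
from h import *
D=np.array([.6030,.1121,.0682])
for f,u0,v0,s,l in[('w2',232,125,4,[((368,303),(425,265),.0355),((298,362),(250,395),.014),((281,498),(265,535),.007)]),('w3',216,166,3,[((322,303),(404,291),.0355)]),('w4',213,171,3,[((317,305),(398,287),.0355),((300,373),(278,420),.014),((360,485),(361,545),.007)])]:
    d=pickle.load(open(f'pics/{f}.pkl','rb'));c=lambda p:(u0+p[0]/s,v0+p[1]/s)
    for p,q,h in l: print(f,h,'seg',seg(d,c(p),c(q),D,h),'pt',ang(d,*c(q),D,h))
E
```

```text
w2 0.0355 seg -124.0 pt (np.float64(-124.0), np.float64(10.8))
w2 0.014 seg 55.2 pt (np.float64(52.5), np.float64(28.5))
w2 0.007 seg 23.1 pt (np.float64(24.4), np.float64(48.7))
w3 0.0355 seg -123.1 pt (np.float64(-123.7), np.float64(10.8))
w4 0.0355 seg -78.0 pt (np.float64(-78.3), np.float64(10.3))
w4 0.014 seg 51.0 pt (np.float64(52.4), np.float64(27.8))
w4 0.007 seg 25.2 pt (np.float64(25.2), np.float64(48.7))
```

Emit:
{"api": "arm_command", "payload": {
  "motion": [
    [[0,0,0],-10,34],
    [[0,0,0],-10,34],
    [[0,0,0],-10,34],
    [[0,0,0],-10,34],
    [[0,0,0],-10,34],
    [[0,0,0],-8,34],
    [[0,0,0],0,34],
    [[0,0,0],0,20],
    [[0,0,0],0,20],
    [[0,0,0],0,20]
  ]
}}

```text
time_s: 7.6
position: [0.593, 0.1123, 0.0903]
ee_rot: [0.0, -0.203, 0.979, -0.0]
wrist_force: [-0.3, -2.8, 0.3]
finger_gap: 0.0213
grip_force: 19.4
```

Emit:
{"api": "arm_command", "payload": {
  "motion": [
    [[0,0,0],7,20],
    [[0,0,0],8,20],
    [[0,0,0],9,20],
    [[0,0,0],9,20],
    [[0,0,0],9,20],
    [[0,0,0],9,20],
    [[0,0,0],9,20],
    [[0,0,0],0,20],
    [[0,0,0],0,34],
    [[0,0,0],0,34]
  ]
}}

```text
time_s: 8.85
position: [0.5927, 0.1128, 0.0899]
ee_rot: [-0.0, 0.313, 0.95, 0.0]
wrist_force: [-0.0, 0.1, -0.2]
finger_gap: 0.0339
grip_force: 0.0
```

```bash
python3 - <<'E'
from h import *
s=robot.state();print(s['position'],s['ee_rot'],s['wrist_force'],s['finger_gap'])
d=shot('wrist','w5');D=np.array([.6030,.1121,.0682]);u,v=proj(d,D+N*.0345);print(u,v)
u0,v0=max(int(u)-110,0),max(int(v)-100,0);print(u0,v0)
cv2.imwrite('pics/w5c.png',cv2.resize(cv2.imread('pics/w5.png')[v0:v0+200,u0:u0+220],None,fx=3,fy=3,interpolation=cv2.INTER_CUBIC))
E
```

```text
[0.59273168 0.11282768 0.08990796] [-1.00456397e-04  3.12996288e-01  9.49754336e-01  1.23673473e-04] [-0.026537    0.06998843 -0.15839723] 0.033874958330760124
322.7343848238352 271.503253718368
212 171
```

View pics/w5c.png

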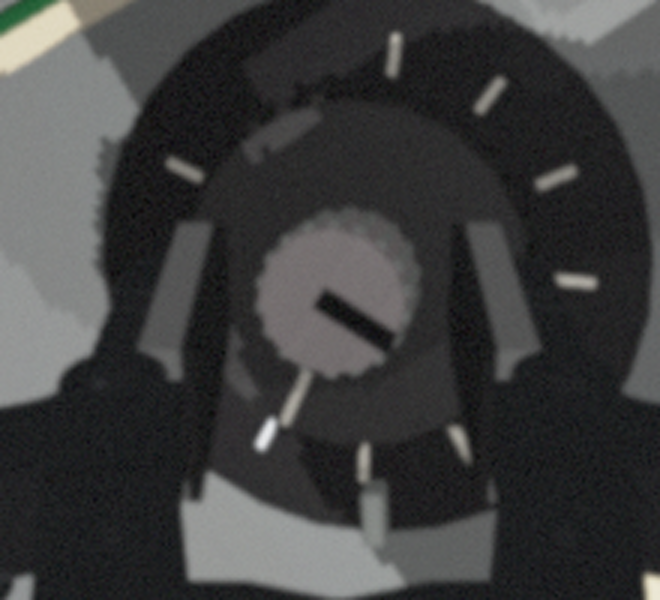

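The rib now runs from (320,299) to (391,343). The ring mark, (305,373) to (287,422), is unchanged against its tick, and the tab is at (374,485) to (376,545).

```bash
python3 - <<'E'
from h import *
D=np.array([.6030,.1121,.0682])
d=pickle.load(open('pics/w5.pkl','rb'));c=lambda p:(212+p[0]/3,171+p[1]/3)
for p,q,h in [((320,299),(391,343),.0355),((305,373),(287,422),.014),((374,485),(376,545),.007)]: print(h,'seg',seg(d,c(p),c(q),D,h),'pt',ang(d,*c(q),D,h))
E
```

```text
0.0355 seg -31.9 pt (np.float64(-29.9), np.float64(10.3))
0.014 seg 48.1 pt (np.float64(52.2), np.float64(27.8))
0.007 seg 26.1 pt (np.float64(24.8), np.float64(48.8))
```

Emit:
{"api": "arm_command", "payload": {
  "motion": [
    [[0,0,0],-10,34],
    [[0,0,0],-10,34],
    [[0,0,0],-10,34],
    [[0,0,0],-10,34],
    [[0,0,0],-10,34],
    [[0,0,0],-8,34],
    [[0,0,0],0,34],
    [[0,0,0],0,20],
    [[0,0,0],0,20],
    [[0,0,0],0,20]
  ]
}}

```text
time_s: 10.15
position: [0.5929, 0.1122, 0.0903]
ee_rot: [0.0, -0.186, 0.983, -0.0]
wrist_force: [0.1, -1.4, 0.1]
finger_gap: 0.0212
grip_force: 19.4
```

Emit:
{"api": "arm_command", "payload": {
  "motion": [
    [[0,0,0],7,20],
    [[0,0,0],8,20],
    [[0,0,0],9,20],
    [[0,0,0],9,20],
    [[0,0,0],7,20],
    [[0,0,0],0,20],
    [[0,0,0],0,20],
    [[0,0,0],0,34],
    [[0,0,0],0,34]
  ]
}}

```text
time_s: 11.28
position: [0.5926, 0.113, 0.0903]
ee_rot: [-0.0, 0.161, 0.987, 0.0]
wrist_force: [0.4, 0.3, -0.3]
finger_gap: 0.0338
grip_force: 0.0
```

```bash
python3 - <<'E'
from h import *
s=robot.state();print(s['position'],s['ee_rot'],s['wrist_force'],s['finger_gap'])
d=shot('wrist','w6');D=np.array([.6030,.1121,.0682]);u,v=proj(d,D+N*.0345);print(u,v)
u0,v0=max(int(u)-110,0),max(int(v)-100,0);print(u0,v0)
cv2.imwrite('pics/w6c.png',cv2.resize(cv2.imread('pics/w6.png')[v0:v0+200,u0:u0+220],None,fx=3,fy=3,interpolation=cv2.INTER_CUBIC))
E
```

```text
[0.59257914 0.11297559 0.09025503] [-3.16890608e-04  1.60927404e-01  9.86966181e-01  1.65199868e-04] [ 0.42245997  0.34489972 -0.33586098] 0.033811876979516785
323.38932292458423 271.0741695365128
213 171
```

View pics/w6c.png

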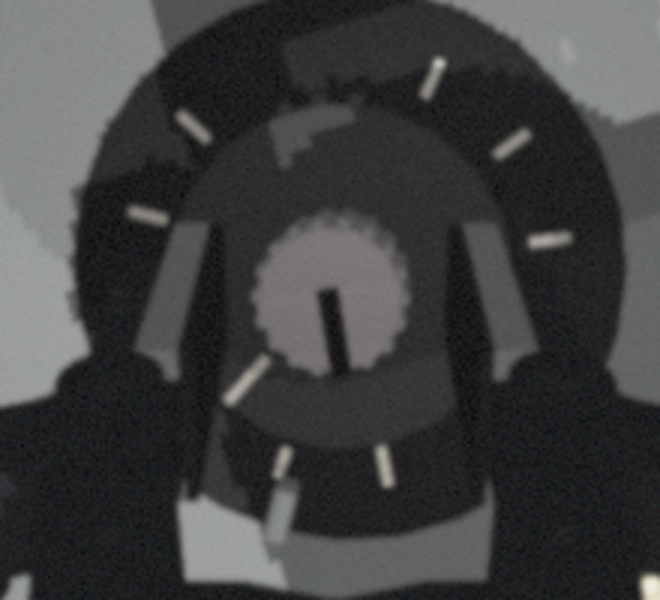

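The rib runs from (326,291) to (342,373), the ring line from (268,357) to (230,402), and the tab from (288,485) to (275,543).

```bash
python3 - <<'E'
from h import *
D=np.array([.6030,.1121,.0682])
d=pickle.load(open('pics/w6.pkl','rb'));c=lambda p:(213+p[0]/3,171+p[1]/3)
for p,q,h in [((326,291),(342,373),.0355),((268,357),(230,402),.014),((288,485),(275,543),.007)]: print(h,'seg',seg(d,c(p),c(q),D,h),'pt',ang(d,*c(q),D,h))
E
```

```text
0.0355 seg -0.1 pt (np.float64(2.0), np.float64(10.4))
0.014 seg 50.8 pt (np.float64(52.1), np.float64(28.0))
0.007 seg 23.6 pt (np.float64(24.9), np.float64(49.0))
```

Emit:
{"api": "arm_command", "payload": {
  "motion": [
    [[0,0,0],-10,34],
    [[0,0,0],-10,34],
    [[0,0,0],-9,34],
    [[0,0,0],0,34],
    [[0,0,0],0,20],
    [[0,0,0],0,20],
    [[0,0,0],0,20]
  ]
}}

```text
time_s: 12.2
position: [0.5929, 0.1123, 0.0905]
ee_rot: [-0.0, -0.091, 0.996, -0.0]
wrist_force: [-0.7, -1.4, 2.0]
finger_gap: 0.0208
grip_force: 19.6
```

Emit:
{"api": "arm_command", "payload": {
  "motion": [
    [[0,0,0],7,20],
    [[0,0,0],8,20],
    [[0,0,0],8,20],
    [[0,0,0],7,20],
    [[0,0,0],0,20],
    [[0,0,0],0,20],
    [[0,0,0],0,34],
    [[0,0,0],0,34]
  ]
}}

```text
time_s: 13.2
position: [0.5926, 0.113, 0.0901]
ee_rot: [-0.0, 0.17, 0.986, 0.0]
wrist_force: [-0.0, -0.2, -0.1]
finger_gap: 0.0341
grip_force: 0.0
```

```bash
python3 - <<'E'
from h import *
s=robot.state();print(s['position'],s['ee_rot'],s['wrist_force'],s['finger_gap'])
d=shot('wrist','w7');D=np.array([.6030,.1121,.0682]);u,v=proj(d,D+N*.0345);print(u,v)
u0,v0=max(int(u)-110,0),max(int(v)-100,0);print(u0,v0)
cv2.imwrite('pics/w7c.png',cv2.resize(cv2.imread('pics/w7.png')[v0:v0+200,u0:u0+220],None,fx=3,fy=3,interpolation=cv2.INTER_CUBIC))
E
```

```text
[0.59257215 0.11295468 0.09006355] [-3.07178082e-04  1.69558272e-01  9.85520102e-01  1.60485679e-04] [-0.04119411 -0.16408073 -0.09464839] 0.03412731041083649
323.3946219742713 271.3661541682038
213 171
```

View pics/w7c.png

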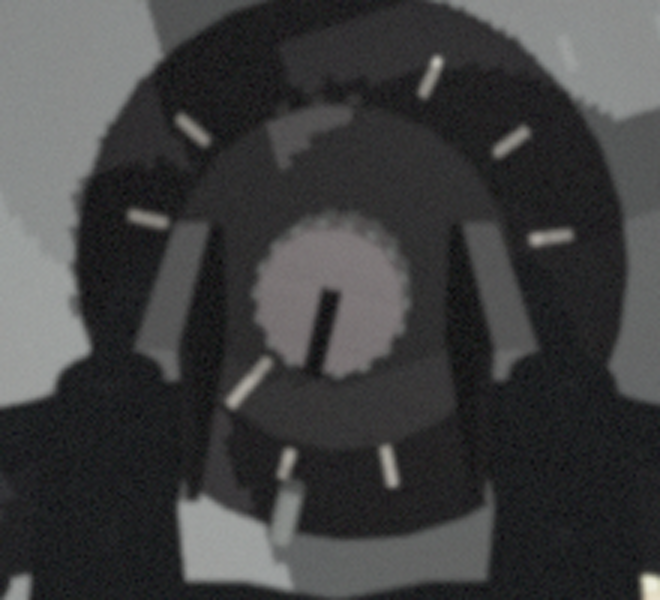

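The rib now runs from (332,291) to (314,373) and the tab from (292,485) to (281,543). The ring line, (270,358) to (232,405), hasn't moved.

```bash
python3 - <<'E'
from h import *
D=np.array([.6030,.1121,.0682])
d=pickle.load(open('pics/w7.pkl','rb'));c=lambda p:(213+p[0]/3,171+p[1]/3)
for p,q,h in [((332,291),(314,373),.0355),((270,358),(232,405),.014),((292,485),(281,543),.007)]: print(h,'seg',seg(d,c(p),c(q),D,h),'pt',ang(d,*c(q),D,h))
E
```

```text
0.0355 seg 24.3 pt (np.float64(25.2), np.float64(10.5))
0.014 seg 50.6 pt (np.float64(52.1), np.float64(28.1))
0.007 seg 22.6 pt (np.float64(24.9), np.float64(48.7))
```

The pointer is on the tab (about 25° against 24.8°). Backing off straight up.

Emit:
{"api": "arm_command", "payload": {
  "motion": [
    [[0,0,-8],0,34],
    [[0,0,-20],0,34],
    [[0,0,-30],0,34],
    [[0,0,-35],0,34],
    [[0,0,0],0,34],
    [[0,0,0],0,34]
  ]
}}

```text
time_s: 14.0
position: [0.5928, 0.1127, 0.1839]
ee_rot: [0.0, 0.17, 0.985, 0.0]
wrist_force: [-1.1, 0.1, -0.1]
finger_gap: 0.0341
grip_force: 0.0
```

```bash
python3 - <<'E'
from h import *
d=shot('wrist','w8');D=np.array([.6030,.1121,.0682]);u,v=proj(d,D+N*.0345)
u0,v0=max(int(u)-90,0),max(int(v)-75,0);print(u0,v0)
cv2.imwrite('pics/w8c.png',cv2.resize(cv2.imread('pics/w8.png')[v0:v0+150,u0:u0+180],None,fx=4,fy=4,interpolation=cv2.INTER_CUBIC))
E
```

```text
234 126
```

View pics/w8c.png

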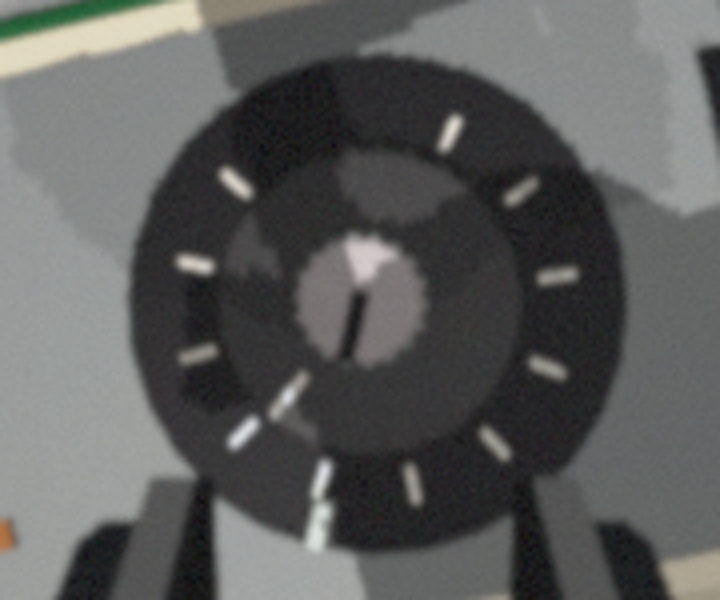

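The rib runs from (361,293) to (347,358) and points at the tab at (320,525), in the same direction. The ring line still sits against its tick, and nothing is touching, so I'm handing in.

```bash
python3 -c "
from station import robot
print(robot.close_job())"
```

```text
the job is handed in; nothing more can be done
None
```

The speed knob's pointer was turned clockwise onto the set tab (about 25° against the tab's 24.8°); the ring line and tab measured unmoved, the arm met no contact beyond the knob, and the job is handed in, though no verdict came back.

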